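# Find the release notch of a glass mould by feel and press it

## Robot

A 6-joint arm with a two-finger parallel gripper is mounted at the origin on the work surface. World frame = base frame: x ahead of the robot, y to its left, z up, the work surface at z = 0. Lengths are in m, angles in rad, forces in N, time in s.
With the tool pointing down it reaches from about 0.35 to 0.875 m from the base axis. Payload 4.2 kg.
Tool frame: the origin (TCP) lies between the finger pads; the fingertips stand 22 mm ahead of it and the grasp point (between the pads) lies 3 mm ahead of it; z points along the fingers, y is the direction in which the jaws open and shut (so a half turn about z gives the same grasp; the last joint's range is limited). The gripper opens to 85 mm and grips with 20 to 120 N. Pads are 22 mm wide; open, the fingers measure 114 mm over their backs; the gripper's body (76 mm by 85 mm) begins 54 mm behind the grasp point. The pads swing forward as they close: fully open they stand 13 mm farther back than shut.
Start: joints at [-0.961, 0.385, 0.008, 0, -1.194, -0.259], TCP at [0.215, -0.587, 0.253] pointing down, gripper open.
Joint ranges: [-3.14, 3.14], [-1.21, 2.06], [-1.07, 1.41], [-3.16, 2.05], [-2.99, -0.16], [-3.1, 3.1]. Speed limits (rad/s): [2.79, 2.79, 3.14, 3.14, 3.14, 3.14].

## Interface

Orientations are given as a unit quaternion [w, x, y, z].
In Python, from rig import r, eyes, sign_off, nets gives the robot as it stands.
- The arm moves only by the tool apply_moves, never from a script. Its argument "deltas" is one flat list of numbers, 4 for each row, row after row: the shift along the tool's x, y, z in units of 25 mm (1.0 is 25 mm), then the turn about the tool's z in units of 5 degrees (1.0 is 5 degrees). A call has 1 to 12 rows; each row shifts and turns the commanded pose from where the row before left it, along the tool's axes as they then stand; what a row does not reach is not made up. A row lasts 1/12 s, in which the tool goes at most 41.7 mm and 7.16 degrees, less where a joint would pass 70% of its speed; a pose out of reach is approached as far as the arm can. A call is refused whole if a number of a shift passes 1 or a number of a turn 1, either way. A call with a gripper value outside its range is refused whole. "gripper" is the gripper's target within -1 to 1 (fully open at 1, half-way at 0, shut at -1), set as the call begins (left out, the last holds). The fingers move at their own pace and stop on an object; the grip force is fixed at half the most. Time passes only in rows, so rows that do not move let the fingers close. It gives the time, the measured TCP pose, the force and the opening at its end, in the units of the state.
- r.get_obs(): the state, without advancing time (a new reading comes with each control period).
- eyes.read_camera(name): name is "side" or "top" or "wrist"; returns a dict with "img" (420x560x3 uint8, red, green, blue), "fx", "fy", "cx", "cy" (pixels), "T" (4x4, takes a point from camera to world coordinates). Camera axes: x right, y down, z forward; pixel columns grow to the right and rows downward; lengths in m; the calibration is good to about 2 mm. A picture is of the moment at which its call begins. There is no depth.
- sign_off(): hands the job in, once; it reports no verdict.
Trained networks look in a picture, given as the dict that the camera call returned (one of the last four; its "shot" number tells which), for a name from the list of things; names that differ only in an ending like _2 or _b are one class to them, and where a whole thing is asked for, a point or a joint stands for the part that bears it (a point fixed in the world has none). Each returns a list of dicts, best first, with "p" (0 to 1); they miss things now and then, are a little off and sometimes report something else, mostly with a low value. They report only what shows in the picture. A call takes as long as a camera call.
- nets.search_frame(picture, target): "xy" ([column, row] in pixels, amid what is visible of it).
- nets.cut_out(picture, target): "mask" (420x560 bool, what is visible of it) and "xy" ([column, row] in pixels, amid what is visible of it).
- nets.spot_point(picture, target): "xy" ([column, row] in pixels: a listed point, or the origin of a listed thing).
The state is a dict: "time": time; "q": joint angles; "qvel": joint speeds; "joint_efforts": joint torques, N m; "eef_pos": TCP position; "ee_rot": TCP orientation; "wrist_force": force on the tool from outside, world axes, zero at the start; "wrist_torque": the same for the moment, N m; "grip_width": opening from 0.0 (shut) to 1.0 (fully open).
Only numpy, scipy, OpenCV 4.12 (cv2) and the standard library are available. Lean on these libraries where they do the work, as an engineer would, in place of code of your own. Each camera call takes 0.05 s, during which the arm holds its last target.

## Task

Put a fingertip on the yellow start pad of the mould's release bar and run it along the bar, over the plain steel next to the pad, until you find the notch; then press the tongue inside the notch right down to its stop so that the mould slides open, and move clear. Open the mould only by the tongue, not by pushing the mould half itself, and do not grasp, lift or shift anything else on the bench.

Things in the scene. Friction and masses are not known exactly. Their poses are not given: they have to be found in the camera images.
- mould: (lengths in mm) two-part glass mould on a grey base plate 230 (x) by 390 (y) by 12 thick, fixed to the bench; origin under the plate's centre, z up, x away from the robot, y to the left. Two dark mould halves, 130 wide (y), stand on it from x = -20 mm on, tops 72 above the bench. Along its near edge, at x = -75, runs the steel release bar, parallel to y; nothing else is within 45 of the bar but the plate
- bar_start (a point): centre of the top of the yellow start pad, the 40 long yellow left end of the release bar (mould y = +134 to +174). The bar is 16 wide (x), its flat top 52 above the bench. A dark end block 58 high stands beyond each end (y = +174 to +190 and y = -160 to -176)
- bar_finish (a point): centre of the bar's top at its right end (mould y = -160, 314 from bar_start); the line from bar_start to bar_finish is the centre line of the bar's top. One notch 44 long, open across the bar's full width, interrupts it in one of five places: centres at mould y = +68, +24, -20, -64 or -108. The steel looks alike all along; only the depth tells it
- start_pad: the yellow start pad, a 40 long end piece of the bar; origin at bench height straight below bar_start
- lead_pad: the 44 long plain steel stretch of the bar next to the yellow pad (mould y = +90 to +134), top flush with the bar, never notched; origin at bench height under its centre
- tongue (a joint): how far the release tongue, the notch's steel floor (14 wide, 41 long), is pressed down, m: 0 as found (top 8 mm below the bar's top), 0.010 at its stop (top 18 mm below). It moves straight down against about 5 to 10 N of friction, more if pressed fast, and stays where it is left
- opening (a joint): how far the far mould half has slid open, m: 0 shut, 0.015 open. Linked to the tongue: it moves 1.5 times as far as the tongue is pressed
- far_half: the far (sliding) mould half, 130 wide (y), 45 deep with a black knob behind, 60 high; origin at the foot of its split face, 12 above the bench; slides along mould +x. Not to be touched
- plunger: brass mould plunger, 60 high, 24 across its knob, standing on the base plate at its far left corner; origin under its centre. Leave alone
- frit_jar: closed amber glass jar, 64 across, 100 high; origin under its centre. Leave alone
- paperweight: green glass paperweight, 76 across, 56 high; origin under its centre. Leave alone
- tool_cup: dark steel cup, 80 across, 100 high; origin under its centre. Leave alone
- paddle: wooden-handled flat paddle lying on the bench; origin on its underside. Leave alone
- jacks: steel spring jacks (two long blades), 220 long, lying on the bench; origin near their middle. Leave alone
- wood_block: dark wooden cylinder, 70 across, 45 high; origin under its centre. Leave alone

How it is judged:
On the way, in this order (a step that is already met when the one before it is completed fails the run):
1. a fingertip touches the yellow start pad while the tongue is still up (contact force between the fingers and start_pad above 0.3 N and value of joint tongue below 0.002 m), for 0.02 s.
2. the fingertip, now off the yellow pad, touches the plain steel beside it (contact force between the fingers and lead_pad above 0.2 N and contact force between the fingers and start_pad below 0.1 N and value of joint tongue below 0.002 m), for 0.02 s.
3. the tongue in the notch is pressed down and the mould opens (value of joint tongue above 0.008 m and value of joint opening above 0.011 m), for 0.1 s.
At the end, for the whole second after the job is handed in: the tongue is down by more than 8 of its 10 mm, the sliding half is open by more than 11 mm, and every loose thing is within 20 mm of where it began (all of step 3 and distance of each of plunger, frit_jar, paperweight, tool_cup, paddle, jacks, wood_block from where it was at the start of the episode below 0.02 m); the robot touches nothing.
It fails at once if the sliding mould half is pushed or pulled by the robot (contact force between any of the fingers, the arm and far_half above 1 N).
It fails at once if a loose thing is shifted, lifted or knocked over (distance of any of plunger, frit_jar, paperweight, tool_cup, paddle, jacks, wood_block from where it was at the start of the episode above 0.02 m).
It also fails if it takes over 67 s, if anything falls off the work surface, if the arm or the gripper's body presses on something with over 40 N, if the wrist force passes 120 N, or if a joint passes its speed limit or range.

## Working session

There is one attempt and no reset: what is moved stays moved. The work goes in short steps, Python scripts to look and compute and a tool call to move; the robot and the scene stay as the last step left them, time stands still between calls to the robot, and variables do not carry over. Pictures are saved under pics/ and viewed, and the job is handed in when it is done.

Besides the shell and the picture viewer there is one more tool, called after "Emit:" as name(argument=value, ...), one argument or row to a line, values as JSON. apply_moves: Moves the arm, as the interface text tells. Its arguments: {"type":"object","properties":{"deltas":{"type":"array"},"gripper":{"type":"number"}},"required":["deltas"]}

```bash
mkdir -p pics; ls; python3 - <<'E'
from rig import r, eyes, nets
import cv2
o=r.get_obs(); print({k:(v if not hasattr(v,'round') else v) for k,v in o.items()})
for n in ("top","side"):
    p=eyes.read_camera(n); cv2.imwrite(f"pics/{n}1.png",p["img"][:,:,::-1]); print(n,p["fx"],p["fy"],p["cx"],p["cy"],p["T"])
    for t in ("bar_start","bar_finish","start_pad","mould","lead_pad"):
        print(t,[(d["xy"],round(d["p"],2)) for d in nets.spot_point(p,t)[:2]])
E
```

```text
pics
{'time': 0.0, 'q': array([-9.61393379e-01,  3.85534173e-01,  6.60413322e-03, -5.04666853e-04,
       -1.19399572e+00, -2.58627659e-01]), 'qvel': array([-4.55640787e-04,  1.78032023e-03,  1.52121208e-05,  6.03069861e-04,
        1.37308543e-04,  5.23421520e-04]), 'joint_efforts': array([ 5.73446596e-04, -3.92289233e+01,  1.88404083e+01,  4.18617189e+00,
       -4.57664268e-03, -9.93366882e-06]), 'eef_pos': array([ 0.21461288, -0.58641493,  0.25222571]), 'ee_rot': array([-2.34944288e-04, -1.74398077e-01,  9.84674628e-01,  1.06462639e-03]), 'wrist_force': array([-0.65234373,  0.1959716 , -0.02831271]), 'wrist_torque': array([-0.0171155 ,  0.03200789, -0.01948945]), 'grip_width': 0.9967734228243607}
top 421.6990887563552 421.6990887563552 284.678303940916 204.58816764570284 [[-0.02065294 -0.99091014  0.1329306   0.33198436]
 [-0.99962517  0.01807628 -0.02056129 -0.00150334]
 [ 0.0179715  -0.13330543 -0.99091205  1.11669708]
 [ 0.          0.          0.          1.        ]]
bar_start [([209.7, 212.3], 0.81)]
bar_finish [([123.8, 140.6], 0.64), ([120.5, 187.1], 0.63)]
start_pad [([213.0, 213.6], 0.65), ([413.8, 206.4], 0.58)]
mould [([270.0, 180.4], 0.86)]
lead_pad [([229.2, 213.3], 0.61)]
side 527.8314187417677 527.8314187417677 279.40517465656836 211.6842633896576 [[-0.95838875 -0.16219985  0.23490894  0.06321402]
 [-0.28540063  0.5620728  -0.77628645  1.27320261]
 [-0.00612238 -0.81102736 -0.58497619  1.04413768]
 [ 0.          0.          0.          1.        ]]
bar_start [([264.7, 247.2], 0.93)]
bar_finish [([279.3, 191.5], 0.56)]
start_pad [([259.3, 264.3], 0.43)]
mould [([247.9, 228.3], 0.94)]
lead_pad [([263.1, 257.8], 0.6), ([158.1, 309.9], 0.34)]
```

View pics/top1.png

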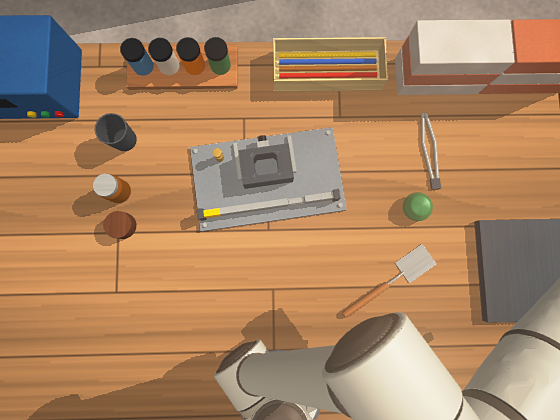

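View pics/side1.png

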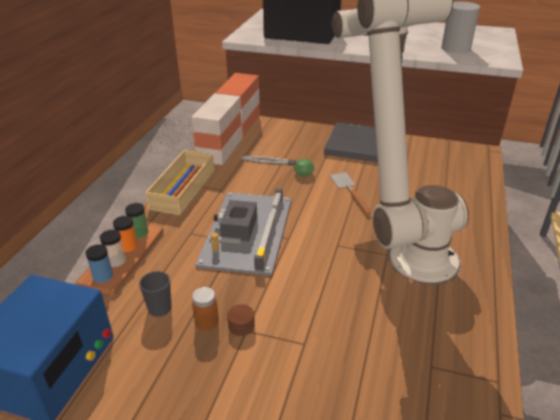

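The top view shows the yellow pad at about (211,212), the bar running to about (336,195), and clear space around the bar. I'll zoom in to measure it.

```bash
python3 - <<'E'
import cv2
a=cv2.imread("pics/top1.png")[120:240,180:355]; cv2.imwrite("pics/topz.png",cv2.resize(a,None,fx=4.5,fy=4.5,interpolation=cv2.INTER_CUBIC))
a=cv2.imread("pics/side1.png")[180:280,190:300]; cv2.imwrite("pics/sidez.png",cv2.resize(a,None,fx=6,fy=6,interpolation=cv2.INTER_CUBIC))
E
```

```text
(no output)
```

View pics/topz.png

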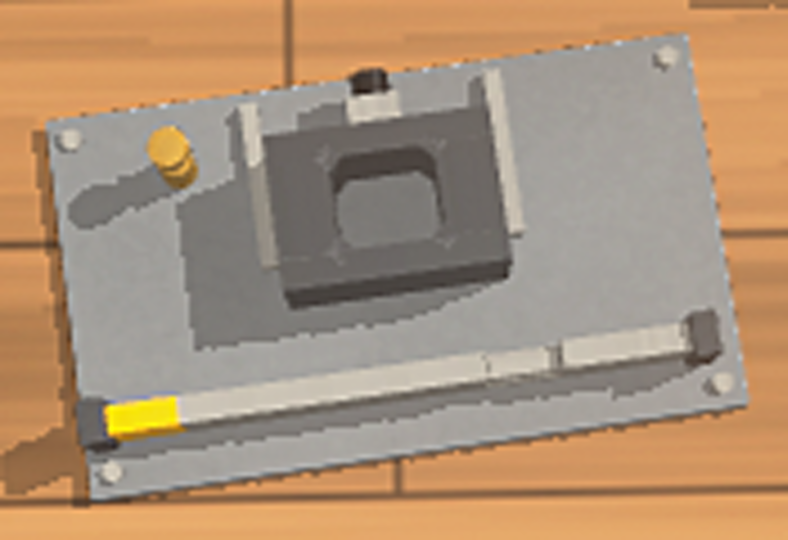

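View pics/sidez.png

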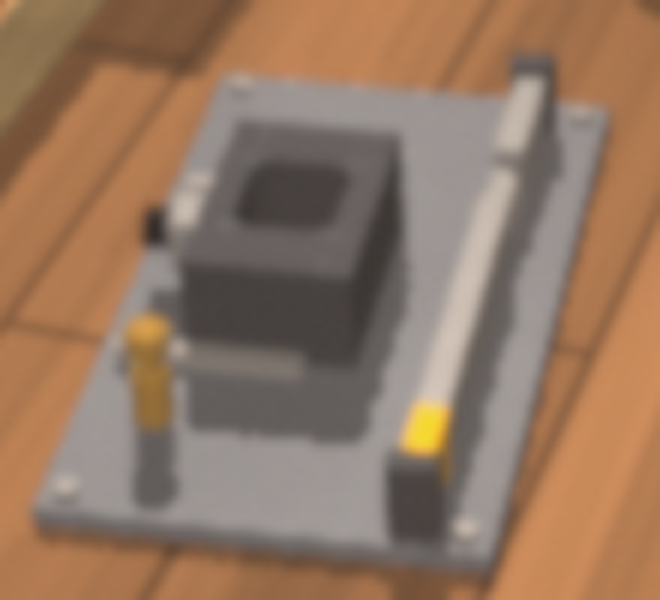

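```bash
cat > h.py <<'E'
import numpy as np
from scipy.optimize import least_squares
def proj(p,c):
    T=np.linalg.inv(c["T"]); q=T[:3,:3]@p+T[:3,3]; return np.array([c["fx"]*q[0]/q[2]+c["cx"],c["fy"]*q[1]/q[2]+c["cy"]])
def m2w(s,p):
    c,n=np.cos(s[2]),np.sin(s[2]); return np.array([s[0]+c*p[0]-n*p[1],s[1]+n*p[0]+c*p[1],p[2]])
E
python3 - <<'E'
from h import *
from rig import eyes,r
import json
top=eyes.read_camera("top"); side=eyes.read_camera("side")
zt=lambda u,v:np.array([(u+.5)/4.5-.5+180,(v+.5)/4.5-.5+120]); zs=lambda u,v:np.array([(u+.5)/6-.5+190,(v+.5)/6-.5+180])
A=[]
for m,z in [((.115,.195,.012),(47,120)),((.115,-.195,.012),(687,35)),((-.115,-.195,.012),(747,405)),((-.115,.195,.012),(92,496)),
 ((-.067,.174,.052),(105,405)),((-.067,.134,.052),(178,397)),((-.083,.134,.052),(182,428)),((-.067,-.16,.052),(688,322)),((-.083,-.16,.052),(690,352))]: A.append((m,zt(*z),top))
for m,z in [((.115,.195,.012),(37,517)),((.115,-.195,.012),(225,75)),((-.115,-.195,.012),(610,110)),((-.115,.195,.012),(490,562)),
 ((-.067,.134,.052),(415,402)),((-.083,.134,.052),(452,405)),((-.083,.174,.052),(445,455)),((-.067,.174,.052),(400,450))]: A.append((m,zs(*z),side))
def go(A):
    f=lambda s:np.concatenate([proj(m2w(s,m),c)-z for m,z,c in A])
    R=least_squares(f,[.45,0,0.1]); return R.x,f(R.x).reshape(-1,2).round(1)
for B in (A,A[:9],A[9:]):
    s,e=go(B); print(s,e.tolist())
s,_=go(A); np.save("s.npy",s)
for y in (.154,.112,-.064,-.16): print(y,m2w(s,(-.075,y,.052)))
for y in (.068,.024,-.02,-.064,-.108): print(y,[((proj(m2w(s,(-.067,y+d,.052)),top)-[180,120])*4.5).round() for d in(.022,-.022)])
E
```

```text
[0.55219178 0.01935709 0.12731444] [[-0.5, 0.4], [0.5, -0.6], [1.2, 0.3], [-0.0, 1.6], [0.2, 0.8], [-0.4, 0.3], [-0.4, -0.4], [0.4, 0.5], [0.9, -0.1], [-1.2, -1.2], [-0.5, -0.2], [-0.2, -0.5], [0.4, -0.5], [0.2, 0.5], [-0.6, 0.5], [-2.0, 1.0], [0.0, 1.3]]
[0.55306833 0.01972962 0.12377685] [[-0.5, -0.2], [0.5, -0.7], [1.0, 0.3], [-0.4, 1.1], [-0.1, 0.3], [-0.6, -0.2], [-0.7, -0.9], [0.2, 0.4], [0.7, -0.2]]
[0.55124051 0.01837596 0.13035785] [[-0.6, -1.2], [-0.3, -0.3], [0.0, -0.6], [1.0, -0.7], [0.7, 0.3], [-0.1, 0.3], [-1.4, 0.8], [0.6, 1.1]]
0.154 [0.4582453  0.16258788 0.052     ]
0.112 [0.46357807 0.12092781 0.052     ]
-0.064 [ 0.48592493 -0.05364773  0.052     ]
-0.16 [ 0.49811412 -0.14887075  0.052     ]
0.068 [array([252., 385.]), array([329., 374.])]
0.024 [array([329., 374.]), array([406., 363.])]
-0.02 [array([406., 363.]), array([483., 352.])]
-0.064 [array([483., 352.]), array([560., 341.])]
-0.108 [array([560., 341.]), array([636., 330.])]
```

The pose fit agrees between both cameras to about 2 mm. Faint joints in the top view hint that the notch is at y = -64, which I'll confirm by touch. I'll shut the gripper and turn it so the 22 mm finger width lies along the bar.

Emit:
apply_moves(
  deltas=[0, 0, 0, -1, 0, 0, 0, -1, 0, 0, 0, -1, 0, 0, 0, -1, 0, 0, 0, -1, 0, 0, 0, -1, 0, 0, 0, -1, 0, 0, 0, -1, 0, 0, 0, -1, 0, 0, 0, -1, 0, 0, 0, -1, 0, 0, 0, -1],
  gripper=-1,
)

```text
time: 1.7
eef_pos: [0.2148, -0.5869, 0.2533]
ee_rot: [0.0, -0.645, 0.764, -0.0]
wrist_force: [0.4, 0.3, -0.5]
grip_width: 0.001
```

Emit:
apply_moves(
  deltas=[0, 0, 0, -1, 0, 0, 0, -1, 0, 0, 0, -1, 0, 0, 0, -0.46, 0, 0, 0, 0, 0, 0, 0, 0],
)

```text
time: 2.2
eef_pos: [0.2148, -0.5869, 0.2533]
ee_rot: [0.0, 0.751, -0.66, 0.0]
wrist_force: [0.2, -0.7, -0.2]
grip_width: 0.003
```

```bash
cat >> h.py <<'E'
from scipy.spatial.transform import Rotation as Ro
def rel(o,w):
    q=o["ee_rot"]; R=Ro.from_quat([q[1],q[2],q[3],q[0]]).as_matrix()
    return (R.T@(np.array(w)-o["eef_pos"])/.025).round(2),R
def show(o):
    q=o["ee_rot"]; R=Ro.from_quat([q[1],q[2],q[3],q[0]]).as_matrix()
    s=np.load("s.npy"); c,n=np.cos(s[2]),np.sin(s[2]); d=o["eef_pos"][:2]-s[:2]
    print("t",round(o["time"],2),"mould xy mm",(np.array([c*d[0]+n*d[1],-n*d[0]+c*d[1]])*1e3).round(1),"tipz",round((o["eef_pos"][2]-.022)*1e3,1),"F",o["wrist_force"].round(2),"tool x deg in mould",np.degrees(np.arctan2(R[1,0],R[0,0])-s[2]).round(2),"tz",R[:,2].round(3),"gw",round(o["grip_width"],2))
E
python3 - <<'E'
from h import *
from rig import r
o=r.get_obs(); show(o); print(o["q"].round(2))
s=np.load("s.npy")
print(rel(o,m2w(s,(-.075,.154,.2)))[0])
E
```

```text
t 2.2 mould xy mm [-411.7 -558.5] tipz 231.3 F [ 0.2  -0.75 -0.24] tool x deg in mould -89.97 tz [ 0. -0. -1.] gw 0.0
[-0.96  0.38  0.01 -0.   -1.19  1.09]
[-28.49 -13.48   2.13]
```

Emit:
apply_moves(
  deltas=[-0.95, -0.45, 0, 0, -0.95, -0.45, 0, 0, -0.95, -0.45, 0, 0, -0.95, -0.45, 0, 0, -0.95, -0.45, 0, 0, -0.95, -0.45, 0, 0, -0.95, -0.45, 0, 0, -0.95, -0.45, 0, 0, -0.95, -0.45, 0, 0, -0.95, -0.45, 0, 0],
)

```text
time: 3.03
eef_pos: [0.2959, -0.3357, 0.2535]
ee_rot: [-0.0, 0.751, -0.661, 0.0]
wrist_force: [1.7, -0.1, -1.3]
grip_width: -0.001
```

Emit:
apply_moves(
  deltas=[-0.95, -0.45, 0, 0, -0.95, -0.45, 0, 0, -0.95, -0.45, 0, 0, -0.95, -0.45, 0, 0, -0.95, -0.45, 0, 0, -0.95, -0.45, 0, 0, -0.95, -0.45, 0, 0, -0.95, -0.45, 0, 0, -0.95, -0.45, 0, 0, -0.95, -0.45, 0, 0],
)

```text
time: 3.87
eef_pos: [0.3769, -0.0856, 0.2537]
ee_rot: [-0.0, 0.751, -0.66, 0.0]
wrist_force: [0.4, 0.3, 0.5]
grip_width: -0.001
```

Emit:
apply_moves(
  deltas=[-0.95, -0.45, 0, 0, -0.95, -0.45, 0, 0, -0.95, -0.45, 0, 0, -0.95, -0.45, 0, 0, -0.95, -0.45, 0, 0, -0.95, -0.45, 0, 0, -0.95, -0.45, 0, 0, -0.95, -0.45, 0, 0, -0.95, -0.45, 0, 0, -0.95, -0.45, 0, 0, 0, 0, 0, 0, 0, 0, 0, 0],
)

```text
time: 4.87
eef_pos: [0.4578, 0.1641, 0.253]
ee_rot: [0.0, 0.752, -0.66, -0.0]
wrist_force: [-0.3, -1.0, -0.7]
grip_width: 0.003
```

```bash
python3 - <<'E'
from h import *
from rig import r,eyes
import cv2
o=r.get_obs(); show(o); print(o["q"].round(2))
s=np.load("s.npy")
print(rel(o,m2w(s,(-.075,.146,.09)))[0])
p=eyes.read_camera("wrist");cv2.imwrite("pics/w1.png",p["img"][:,:,::-1])
w=p["img"][:,:,::-1].copy()
for y in (.174,.134,.09,-.042,-.086,-.16):
  for x in (-.067,-.083):
    u=proj(m2w(s,(x,y,.052)),p); print(y,x,u.round(1))
p=eyes.read_camera("side");cv2.imwrite("pics/s2.png",p["img"][:,:,::-1])
E
```

```text
t 4.87 mould xy mm [-75.2 155.5] tipz 231.0 F [-0.29 -0.99 -0.73] tool x deg in mould -89.85 tz [-0.001 -0.    -1.   ] gw 0.0
[ 0.68  0.15 -0.32 -0.   -1.1  -0.55]
[ 0.38 -0.01  6.52]
0.174 -0.067 [265.  206.2]
0.174 -0.083 [281.3 206.2]
0.134 -0.067 [264.7 165.4]
0.134 -0.083 [281.6 165.5]
0.09 -0.067 [264.5 117.3]
0.09 -0.083 [282.  117.3]
-0.042 -0.067 [263.5 -52.8]
-0.042 -0.083 [283.4 -52.7]
-0.086 -0.067 [ 263.1 -120. ]
-0.086 -0.083 [ 284.  -119.9]
-0.16 -0.067 [ 262.4 -248.3]
-0.16 -0.083 [ 285.  -248.2]
```

View pics/w1.png

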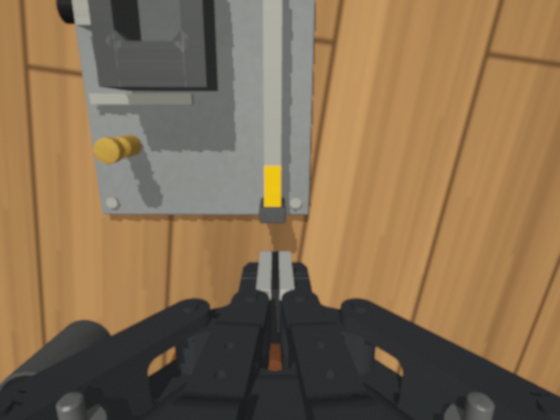

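The wrist view shows the yellow pad at columns 264–281, rows 166–206, within a pixel of the prediction. Descending to about 11 mm above it.

Emit:
apply_moves(
  deltas=[0.2, 0, 0.9, 0, 0.18, 0, 0.9, 0, 0, 0, 0.9, 0, 0, 0, 0.9, 0, 0, 0, 0.9, 0, 0, 0, 0.8, 0, 0, 0, 0.7, 0, 0, 0, 0.5, 0, 0, 0, 0.2, 0, 0, 0, 0, 0, 0, 0, 0, 0],
)

```text
time: 5.88
eef_pos: [0.4592, 0.1534, 0.0864]
ee_rot: [-0.0, 0.751, -0.66, 0.0]
wrist_force: [0.1, 0.2, 0.0]
grip_width: -0.001
```

```bash
python3 - <<'E'
from h import *
from rig import r
for _ in range(1): show(r.get_obs())
E
```

```text
t 5.88 mould xy mm [-75.2 144.7] tipz 64.4 F [0.07 0.24 0.02] tool x deg in mould -89.93 tz [ 0.001  0.    -1.   ] gw -0.0
```

Emit:
apply_moves(
  deltas=[0, 0, 0.08, 0, 0, 0, 0.08, 0, 0, 0, 0.08, 0, 0, 0, 0.08, 0, 0, 0, 0.08, 0, 0, 0, 0.04, 0, 0, 0, 0, 0],
)

```text
time: 6.47
eef_pos: [0.4588, 0.1536, 0.0745]
ee_rot: [0.0, 0.751, -0.66, -0.0]
wrist_force: [0.4, -0.2, 0.2]
grip_width: -0.002
```

Emit:
apply_moves(
  deltas=[0, 0, 0.02, 0, 0, 0, 0.02, 0, 0, 0, 0, 0],
)

```text
time: 6.72
eef_pos: [0.459, 0.1538, 0.0741]
ee_rot: [-0.0, 0.751, -0.66, 0.0]
wrist_force: [-1.1, -0.6, 3.1]
grip_width: -0.003
```

Emit:
apply_moves(
  deltas=[0, 0, 0.02, 0, 0, 0, 0.02, 0, 0, 0, 0, 0],
)

```text
time: 6.97
eef_pos: [0.4591, 0.1538, 0.0741]
ee_rot: [-0.0, 0.751, -0.66, 0.0]
wrist_force: [-3.7, -0.7, 10.8]
grip_width: 0.001
```

Contact with the pad is confirmed at tip height 52. I'll ease the force a little and slide along to the plain steel.

Emit:
apply_moves(
  deltas=[0, 0, -0.02, 0, 0.2, 0, 0, 0, 0.2, 0, 0, 0, 0.2, 0, 0, 0, 0.2, 0, 0, 0, 0.2, 0, 0, 0, 0.2, 0, 0, 0, 0.1, 0, 0, 0, 0, 0, 0, 0],
)

```text
time: 7.72
eef_pos: [0.4647, 0.1217, 0.0741]
ee_rot: [-0.002, 0.751, -0.66, 0.001]
wrist_force: [0.2, 2.2, 5.6]
grip_width: -0.002
```

```bash
python3 - <<'E'
from h import *
from rig import r
show(r.get_obs())
E
```

```text
t 7.72 mould xy mm [-73.8 112.6] tipz 52.1 F [0.19 2.16 5.59] tool x deg in mould -89.9 tz [ 0.003  0.002 -1.   ] gw -0.0
```

Emit:
apply_moves(
  deltas=[0.2, 0.02, 0, 0, 0.2, 0.02, 0, 0, 0.2, 0, 0, 0, 0.2, 0, 0, 0, 0.2, 0, 0, 0, 0.2, 0, 0, 0, 0.2, 0, 0, 0, 0.2, 0, 0, 0, 0.18, 0, 0, 0, 0, 0, 0, 0],
)

```text
time: 8.55
eef_pos: [0.4694, 0.0771, 0.0741]
ee_rot: [-0.002, 0.751, -0.66, 0.001]
wrist_force: [0.8, 1.1, 5.7]
grip_width: 0.0
```

Emit:
apply_moves(
  deltas=[0.2, 0, 0, 0, 0.2, 0, 0, 0, 0.2, 0, 0, 0, 0.2, 0, 0, 0, 0.2, 0, 0, 0, 0.2, 0, 0, 0, 0.2, 0, 0, 0, 0.2, 0, 0, 0, 0.16, 0, 0, 0, 0, 0, 0, 0],
)

```text
time: 9.38
eef_pos: [0.4749, 0.0334, 0.0741]
ee_rot: [-0.001, 0.751, -0.66, 0.001]
wrist_force: [1.3, 0.6, 5.9]
grip_width: 0.0
```

```bash
python3 - <<'E'
from h import *
from rig import r
show(r.get_obs())
E
```

```text
t 9.38 mould xy mm [-74.8  23.7] tipz 52.1 F [1.27 0.57 5.87] tool x deg in mould -89.91 tz [ 0.003  0.001 -1.   ] gw 0.0
```

No notch at +68 or +24, where I still had solid contact. Next I check -20.

Emit:
apply_moves(
  deltas=[0.2, 0, 0, 0, 0.2, 0, 0, 0, 0.2, 0, 0, 0, 0.2, 0, 0, 0, 0.2, 0, 0, 0, 0.2, 0, 0, 0, 0.2, 0, 0, 0, 0.2, 0, 0, 0, 0.16, 0, 0, 0, 0, 0, 0, 0],
)

```text
time: 10.22
eef_pos: [0.4805, -0.0104, 0.0741]
ee_rot: [-0.001, 0.751, -0.66, 0.001]
wrist_force: [-0.0, 1.7, 5.9]
grip_width: 0.002
```

Emit:
apply_moves(
  deltas=[0.2, 0, 0, 0, 0.2, 0, 0, 0, 0.2, 0, 0, 0, 0.2, 0, 0, 0, 0.2, 0, 0, 0, 0.2, 0, 0, 0, 0.2, 0, 0, 0, 0.2, 0, 0, 0, 0.16, 0, 0, 0, 0, 0, 0, 0],
)

```text
time: 11.05
eef_pos: [0.4843, -0.0547, 0.0727]
ee_rot: [0.001, 0.751, -0.661, -0.0]
wrist_force: [-0.5, 0.5, -0.7]
grip_width: 0.0
```

```bash
python3 - <<'E'
from h import *
from rig import r
show(r.get_obs())
E
```

```text
t 11.05 mould xy mm [-76.8 -64.9] tipz 50.7 F [-0.48  0.49 -0.73] tool x deg in mould -89.97 tz [-0.002 -0.    -1.   ] gw 0.0
```

The contact force vanished and the tip dropped at y ≈ -64, so the notch is there. I'll centre on it and press slowly.

Emit:
apply_moves(
  deltas=[-0.03, -0.06, 0, 0, 0, 0, 0.06, 0, 0, 0, 0.06, 0, 0, 0, 0.06, 0, 0, 0, 0.04, 0, 0, 0, 0, 0],
)

```text
time: 11.55
eef_pos: [0.486, -0.0526, 0.0675]
ee_rot: [0.0, 0.751, -0.66, -0.0]
wrist_force: [0.8, 1.4, 0.0]
grip_width: -0.003
```

Emit:
apply_moves(
  deltas=[0, 0, 0.04, 0, 0, 0, 0.04, 0, 0, 0, 0.04, 0, 0, 0, 0.04, 0, 0, 0, 0.04, 0, 0, 0, 0.04, 0, 0, 0, 0, 0],
)

```text
time: 12.13
eef_pos: [0.4864, -0.0527, 0.0621]
ee_rot: [-0.0, 0.751, -0.66, 0.0]
wrist_force: [-0.5, 0.7, 3.8]
grip_width: 0.001
```

```bash
python3 - <<'E'
from h import *
from rig import r
show(r.get_obs())
E
```

```text
t 12.13 mould xy mm [-74.4 -63.1] tipz 40.1 F [-0.51  0.68  3.77] tool x deg in mould -89.89 tz [ 0.  0. -1.] gw 0.0
```

The tongue is giving way (tip at 40.1). I'll continue to the stop at about 34.

Emit:
apply_moves(
  deltas=[0, 0, 0.04, 0, 0, 0, 0.04, 0, 0, 0, 0.04, 0, 0, 0, 0.04, 0, 0, 0, 0.04, 0, 0, 0, 0.04, 0, 0, 0, 0, 0],
)

```text
time: 12.72
eef_pos: [0.4864, -0.0527, 0.0561]
ee_rot: [-0.0, 0.751, -0.66, 0.0]
wrist_force: [-2.0, 0.6, 4.4]
grip_width: 0.002
```

Emit:
apply_moves(
  deltas=[0, 0, 0.02, 0, 0, 0, 0.02, 0, 0, 0, 0.02, 0, 0, 0, 0, 0],
)

```text
time: 13.05
eef_pos: [0.4865, -0.0527, 0.0559]
ee_rot: [-0.0, 0.752, -0.66, 0.0]
wrist_force: [-4.4, 2.2, 15.3]
grip_width: -0.002
```

At the stop: tip at 33.9 and the force rising to 15 N. I'll hold briefly, then lift straight up.

Emit:
apply_moves(
  deltas=[0, 0, 0, 0, 0, 0, 0, 0, 0, 0, -0.1, 0, 0, 0, -0.3, 0, 0, 0, -0.5, 0, 0, 0, -0.8, 0, 0, 0, -0.9, 0, 0, 0, -0.9, 0, 0, 0, -0.9, 0, 0, 0, -0.9, 0, 0, 0, -0.5, 0, 0, 0, 0, 0],
)

```text
time: 14.05
eef_pos: [0.488, -0.0526, 0.2025]
ee_rot: [-0.003, 0.751, -0.66, 0.002]
wrist_force: [0.1, 1.1, 0.1]
grip_width: 0.004
```

Emit:
apply_moves(
  deltas=[-0.4, 0.8, -0.2, 0, -0.4, 0.8, -0.2, 0, -0.4, 0.8, 0, 0, 0, 0, 0, 0, 0, 0, 0, 0],
)

```text
time: 14.47
eef_pos: [0.4218, -0.0307, 0.2088]
ee_rot: [0.0, 0.752, -0.66, -0.0]
wrist_force: [0.3, -0.2, -0.2]
grip_width: 0.004
```

```bash
python3 - <<'E'
from h import *
from rig import r,eyes
import cv2
show(r.get_obs())
t=eyes.read_camera("side")["img"][180:280,190:300,::-1]; w=eyes.read_camera("wrist")["img"][:,:,::-1]
t=cv2.resize(t,(462,420),interpolation=cv2.INTER_CUBIC)
im=cv2.hconcat([t,w]);cv2.imwrite("pics/end.png",cv2.resize(im,None,fx=.78,fy=.78))
E
```

```text
t 14.47 mould xy mm [-135.6  -33.1] tipz 186.8 F [ 0.33 -0.25 -0.16] tool x deg in mould -89.84 tz [-0.001  0.    -1.   ] gw 0.0
```

View pics/end.png

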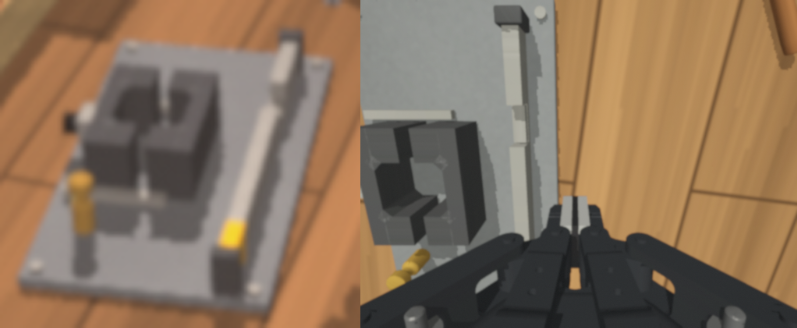

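The pictures show the mould split open (gap at about (150,110) in the left half), the tongue sunk in the notch at about (518,125), the plunger still standing, and the arm clear.

```bash
python3 -c "
from rig import sign_off
print(sign_off())"
```

```text
the job is handed in; nothing more can be done
None
```

The mould is open and the job is handed in; the last move ended at about 14.5 s of the 67 s allowed.

- **Start:** I touched the yellow pad with the shut fingers at tip height 52 mm (about 3 to 11 N). I then slid onto the plain steel and along the bar at about 6 N.
- **Finding the notch:** Contact held at y = +68, +24 and -20. At y = -64 the force vanished and the tip dropped, so the notch is there, which matched the faint joints in the first top view.
- **Pressing:** I pressed the tongue slowly until it stopped at tip height 33.9 mm, where 34 was expected, with the force rising to 15 N. Then I lifted straight up and moved clear.

The last pictures show the halves apart, the tongue sunk, the plunger standing and nothing near the gripper. The wrist force read about zero. I judged tongue depth and opening from tip height and pictures, not from joint readings. I did not re-measure the other loose things, as the arm never came near them. No check failed or disagreed; the two cameras' pose fits differed by about 2 mm and 0.4°.

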